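# Pack the gear motor and close the robot kit box

### The job

Take the gear motor out of the parts tray and lay it flat in the empty bay of the plywood kit box; then tip the hinged lid fully shut, and after that turn the metal catch so that it points straight in over the lid. Leave the other parts in the tray, and do not shift or knock over the drink bottle or the screwdriver.

Things in the scene. Friction and masses are not known exactly. Their poses are not given: they have to be found in the camera images.
- kit_box: Open plywood box fixed to the table, 140 (its x) x 235 (its y) x 65 mm high, walls and floor 5 mm; origin under its centre on the table, z up. Its +x rim carries the lid's hinge, its -x face the catch; its yaw is 70 to 110 degrees, so the hinge is on the robot's left and the catch on the right. A 5 mm wall at y = 0, 60 mm high, splits it into two bays.
- bay (a point): Centre of the empty bay's floor (box x = 0, y = 57.5, 5 mm above the table); axes as the box's. The empty bay is the box's +y half, nearer the robot: 130 (x) x 110 (y) mm, 60 mm deep. The other bay is full of fixed things up to 47 mm above the table.
- lid_hinge (a point): Middle of the lid's hinge line, on the box's +x rim (box x = 70, y = 0, height 65 mm); axes as the box's; the hinge line runs along box y.
- lid_edge (a point): Middle of the lid's free edge, on its outer face, 140 mm from the hinge and 6 mm off the plane through the hinge. The lid is a plain plywood board 140 x 235 x 6 mm, 0.12 kg, with no handle, lying on the rim with its top 71 mm above the table when shut.
- lid (a joint): Lid angle in rad: 0 = fully shut, flat on the box; about 1.57 = upright; it starts at 1.42 to 1.85 and stops at 1.95. Its stiff hinge stays where it is left, also nearly shut; about 2 N on the free edge moves it.
- catch_pivot (a point): On the catch's upright pivot axis, 84 mm from the box's centre on its -x side (box x = -84, y = 0), 79 mm above the table.
- catch_knob (a point): Centre of the top of the catch's knob, 107 mm above the table. The catch is a flat metal bar 56 x 16 x 8 mm (height 75 to 83 mm) turning level about its pivot, 46 mm long on one side of it and 10 mm on the other; on it, 34 mm from the pivot, stands a round knob, 12 mm diameter, 24 mm high. About 1 N at the knob turns it, and it stays where it is left.
- catch (a joint): Catch angle in rad, counter-clockwise from above: 0 = pointing straight out from the box (its -x); +3.14 or -3.14 = pointing straight in over the lid (its +x), where a stop ends its turn on either side; so it can be closed either way round. Starts between -1.1 and 1.1.
- tray: Wooden tray fixed to the table, 250 (x) x 210 (y) x 30 mm high, walls and floor 4 mm; origin under its centre. It holds four loose parts, about 90 to 104 mm apart in a 2 x 2 layout, in any order and any yaw.
- gear_motor: The part to pack: small gear motor lying flat, 68 mm long (x from -34 to 34), 19 mm high, about 50 g; origin under its centre. From x = -34 to 8 it is a plastic gearbox 22 mm wide (y), from x = 8 to 34 a round steel motor can of 18.4 mm diameter. A thin shaft (5.4 mm) crosses the gearbox along y at x = -24, 9.5 mm up, standing out 7.5 mm on both sides: grip across y between x = -8 and x = 8.
- servo: Bystander part: upright block 40 x 20 x 36 mm with two side flanges (54 mm over them) and a small round disc on top; origin under its centre.
- wheel: Bystander part: wheel lying flat, 62 mm diameter, 25 mm high; origin under its centre.
- bracket: Bystander part: metal U-shaped bracket 36 x 22 x 40 mm, open upwards; origin under its centre.
- drink: Bystander: metal drink bottle, 60 mm diameter, 150 mm high, standing on the table near the catch side of the box, towards the far end; origin under its centre.
- screwdriver: Bystander: screwdriver 170 mm long lying on the table between box and tray; origin under its middle.
There are look-alikes about, which are no part of the job. Leave any black or yellow look-alike of the gear_motor alone.

How it is judged:
By the outcome, as a careful person would: the job done as asked, in the order asked, and still so for the second after the job is handed in, with the robot touching nothing.
It also fails if it takes over 61 s, if anything falls off the work surface, if the arm or the gripper's body presses on something with over 40 N, if the wrist force passes 120 N, or if a joint passes its speed limit or range.

### The arm

A 7-joint arm with a two-finger parallel gripper is mounted at the origin on the work surface. World frame = base frame: x ahead of the robot, y to its left, z up, the work surface at z = 0. Lengths are in mm, angles in degrees, forces in N, time in s.
With the tool pointing down it reaches from about 350 to 775 mm from the base axis. Payload 3.1 kg.
Tool frame: the origin (TCP) lies at the centre of the arm's flange, where the gripper is bolted on; the fingertips stand 173 mm ahead of it and the grasp point (between the pads) lies 155 mm ahead of it (r.tips_ahead is the z of the fingertips in the tool frame, in mm); z points along the fingers, y is the line along which they close (so a half turn about z gives the same grasp; the last joint's range is limited). The gripper opens to 85 mm and grips with 20 to 120 N. Pads are 22 mm wide; open, the fingers measure 114 mm over their backs; the gripper's body (76 mm by 85 mm) begins 54 mm behind the grasp point. The pads swing forward as they close: fully open they stand 13 mm farther back than shut.
Start: joints at [63.501, 17.813, 0.802, 86.603, -0.252, 75.585, -1.558], TCP at [224.705, -502.016, 404.704] pointing down, gripper open.
Joint ranges: [-154.91, 154.91], [-16.99, 109.72], [-72.82, 74.43], [7.12, 147.25], [-82.49, 262.49], [11.32, 116.49], [-174.64, 174.64]. Speed limits (degrees/s): [159.86, 159.86, 180, 180, 180, 180, 180].

### API

Orientations are given as a 3x3 rotation matrix whose columns are the frame's x, y, z axes.
In Python, from plant import r gives the robot as it stands.
- The arm moves only by the tool step_arm, never from a script. Its argument "series" is a list of rows, each an object of numbers: "dx", "dy", "dz": the shift along the world's x, y, z normalised to -1 to 1, where 1 is 250 mm; "rx", "ry", "rz": the turn, a rotation vector about the world's x, y, z normalised to -1 to 1, where 1 is 120 degrees; "claw": the opening, from 0 (shut) to 1 (fully open). In form: [{"dx": .., "dy": .., "dz": .., "rx": .., "ry": .., "rz": .., "claw": ..}, ...]. A call has 1 to 10 rows; each row is the pose to reach, as a shift and turn from the pose commanded when the call began; what a row does not reach only later rows make up. A row lasts 1/12 s, in which the tool goes at most 41.7 mm and 7.16 degrees, less where a joint would pass 70% of its speed; a pose out of reach is approached as far as the arm can. A call with a number of a shift or a turn outside -1 to 1 is refused whole. A call with a gripper value outside its range is refused whole. The fingers move at their own pace and stop on an object; the grip force is fixed at half the most. Time passes only in rows, so rows that repeat a pose let the fingers close. It gives the time, the measured TCP pose, the force, the opening and the grip force at its end, in the units of the state.
- r.get_state(): the state, without advancing time (a new reading comes with each control period).
- r.snapshot(name): name is "scene" or "top" or "wrist"; returns the picture (420x560x3 uint8, red, green, blue); there is no depth.
- r.calibration(name): a dict with "fx", "fy", "cx", "cy" (pixels), "world_to_cam" (4x4, takes a point from world to camera coordinates). Camera axes: x right, y down, z forward; pixel columns grow to the right and rows downward; lengths in mm; the calibration is good to about 2 mm. A picture is of the moment at which its call begins: read the wrist's pose just before it. calibration takes no time and is no camera call; for the wrist camera it gives the pose at the moment of the call.
- r.finish_job(): hands the job in; it is judged then, once.
The state is a dict: "clock": time; "joints": joint angles; "joint_velocities": joint speeds; "joint_torque": joint torques, N m; "tool_pos": TCP position; "tcp_rot": TCP orientation; "ft_force": force on the tool from outside, world axes, zero at the start; "ft_torque": the same for the moment, N m; "gripper_width": opening from 0.0 (shut) to 1.0 (fully open); "grip_force": force on a finger pad.
Only numpy, scipy, OpenCV 4.12 (cv2) and the standard library are available. Lean on these libraries where they do the work, as an engineer would, in place of code of your own. Each camera call takes 0.05 s, during which the arm holds its last target. There are 200 camera calls.

## Working session

There is one attempt and no reset: what is moved stays moved. The work goes in short steps, Python scripts to look and compute and a tool call to move; the robot and the scene stay as the last step left them, time stands still between calls to the robot, and variables do not carry over. Pictures are saved under pics/ and viewed, at most 10 in all, crops included, and the job is handed in when it is done.

Besides the shell and the picture viewer there is one more tool, called as name(argument=value, ...), one argument or row to a line, values as JSON. step_arm: Moves the arm, as the interface text tells. Its arguments: {"type":"object","properties":{"series":{"type":"array"}},"required":["series"]}

```bash
ls; mkdir -p pics
python3 - <<'E'
from plant import r
import cv2,numpy as np
for n in ("scene","top"):
    im=r.snapshot(n); cv2.imwrite(f"pics/{n}0.png",im[:,:,::-1]); c=r.calibration(n); print(n,c["fx"],c["cx"],c["cy"],np.round(c["world_to_cam"],3).tolist())
s=r.get_state(); print(s["clock"],s["tcp_rot"],s["gripper_width"])
E
```

```text
pics
scene 479.6334277040414 283.2133496041261 208.5668207018833 [[0.729, 0.684, 0.019, -286.719], [0.424, -0.431, -0.796, -168.414], [-0.537, 0.589, -0.605, 1424.402], [0.0, 0.0, 0.0, 1.0]]
top 507.53157248681913 278.6344678680147 210.9067589422659 [[-0.011, -1.0, 0.008, -113.983], [-0.995, 0.01, -0.102, 493.832], [0.102, -0.009, -0.995, 1415.276], [0.0, 0.0, 0.0, 1.0]]
0.1 [[ 9.12720978e-01  4.08582370e-01 -9.29048077e-04]
 [ 4.08583420e-01 -9.12719010e-01  1.89700399e-03]
 [-7.28774538e-05 -2.11102898e-03 -9.99997769e-01]] 1.002827909064174
```

View pics/top0.png

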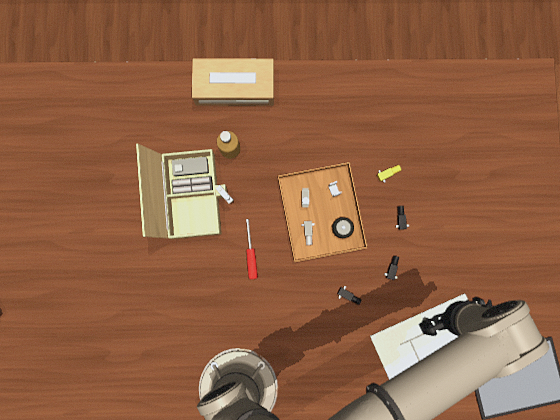

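View pics/scene0.png

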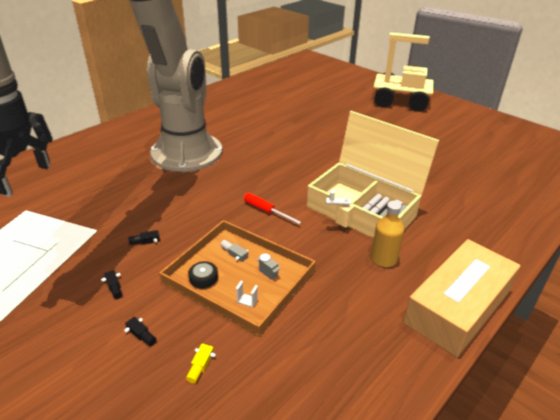

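The top view shows the gear motor at about (308,232) in the tray, the box at (190,195) with its near bay empty, the catch at (224,195), the bottle at (228,145) and the screwdriver at (251,250). I'll zoom in for detail.

Run:
```python
import cv2
im=cv2.imread("pics/top0.png")[135:265,130:380]
cv2.imwrite("pics/topz.png",cv2.resize(im,None,fx=3.2,fy=3.2,interpolation=cv2.INTER_CUBIC))
im=cv2.imread("pics/scene0.png")[110:270,300:440]
cv2.imwrite("pics/scz.png",cv2.resize(im,None,fx=3.7,fy=3.7,interpolation=cv2.INTER_CUBIC))
```

```text
(no output)
```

View pics/topz.png

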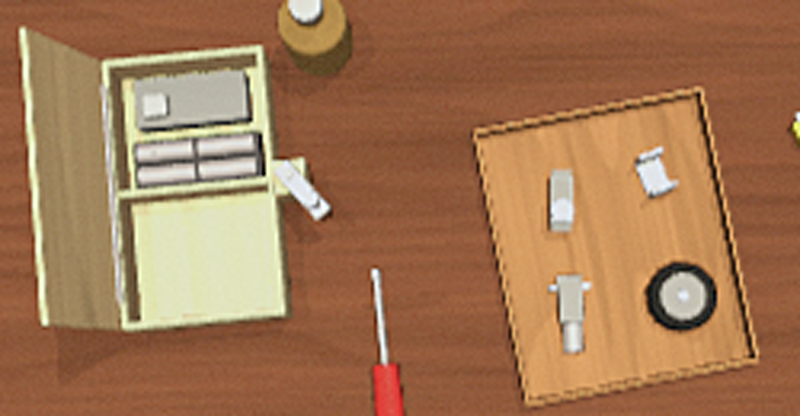

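View pics/scz.png

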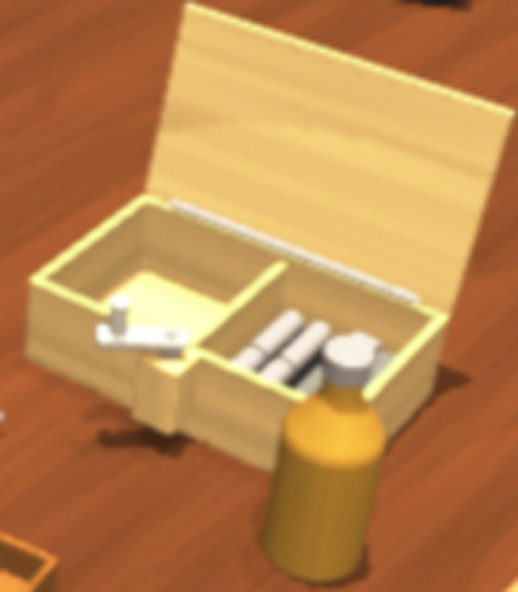

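The zoomed top view shows:
- Box rim corners at (102,62), (263,47), (287,315) and (122,328).
- Lid free edge from (20,28) to (43,325).
- Catch bar from (283,163) to (324,215).
- Motor from (570,277) at the gearbox end to (573,352) at the can end, with the shaft at y≈288.

The zoomed scene view shows the knob top at (121,300) and the lid's top corners at (188,5) and (512,113).

```bash
cat > h.py <<'E'
import numpy as np
from plant import r
def ray(n,px,cal=None):
    c=cal or r.calibration(n); T=np.array(c["world_to_cam"]); R=T[:3,:3]; o=-R.T@T[:3,3]
    d=R.T@np.array([(px[0]-c["cx"])/c["fx"],(px[1]-c["cy"])/c["fy"],1.]); return o,d/np.linalg.norm(d)
def onz(n,px,z,cal=None):
    o,d=ray(n,px,cal); return o+d*(z-o[2])/d[2]
def tri(a,b):
    A=np.zeros((3,3));B=np.zeros(3)
    for o,d in(a,b):
        P=np.eye(3)-np.outer(d,d);A+=P;B+=P@o
    return np.linalg.solve(A,B)
E
python3 - <<'E'
from h import *
np.set_printoptions(precision=1,suppress=True)
t=lambda x,y:(x/3.2+130-.34,y/3.2+135-.34)
s=lambda x,y:(x/3.7+300-.36,y/3.7+110-.36)
for k,p,z in [("FL",(102,62),65),("FR",(263,47),65),("NR",(287,315),65),("NL",(122,328),65),("fl FL",(140,207),5),("fl NR",(284,312),5),("mot gb",(570,277),18),("mot can",(573,352),14),("shL",(551,288),9.5),("shR",(590,287),9.5),("catch in",(283,163),83),("catch out",(324,215),83),("cap",(305,6),150),("scr tip",(376,268),5),("trayFL",(475,133),30),("trayNR",(758,358),30)]:
    print(k,onz("top",t(*p),z))
for k,p,z in [("knob",(121,300),107),("pivscrew",(172,336),83),("boxN",(30,280),65),("boxFarRight",(445,318),65),("hingeN",(148,200),65),("cap",(350,345),150)]: print(k,onz("scene",s(*p),z))
print("lidN",tri(ray("top",t(43,325)),ray("scene",s(188,5))),"lidF",tri(ray("top",t(20,28)),ray("scene",s(512,113))))
E
```

```text
FL [651.4 205.8  65. ]
FR [663.4  65.7  65. ]
NR [429.   44.6  65. ]
NL [419.3 185.9  65. ]
fl FL [531.4 183.4   5. ]
fl NR [435.3  53.8   5. ]
mot gb [ 463.  -202.1   18. ]
mot can [ 396.4 -203.9   14. ]
shL [ 454.  -185.5    9.5]
shR [ 454.5 -220.5    9.5]
catch in [558.1  46.2  83. ]
catch out [512.9  11.2  83. ]
cap [677.9  20.8 150. ]
scr tip [474.  -28.8   5. ]
trayFL [ 591.6 -118.8   30. ]
trayNR [ 388.8 -365.6   30. ]
knob [523.6  21.3 107. ]
pivscrew [550.6  41.3  83. ]
boxN [430.9  46.3  65. ]
boxFarRight [651.9 203.6  65. ]
hingeN [424.8 181.9  65. ]
cap [677.5  26.2 150. ]
lidN [415.2 218.7 200.3] lidF [648.9 239.9 200.8]
```

step_arm(
  series=[
    {"dx": 0.829, "dy": 1.0, "dz": -0.2, "rz": -0.201, "claw": 0.5},
    {"dx": 0.829, "dy": 1.0, "dz": -0.2, "rz": -0.201, "claw": 0.5},
    {"dx": 0.829, "dy": 1.0, "dz": -0.2, "rz": -0.201, "claw": 0.5},
    {"dx": 0.829, "dy": 1.0, "dz": -0.2, "rz": -0.201, "claw": 0.5},
    {"dx": 0.829, "dy": 1.0, "dz": -0.2, "rz": -0.201, "claw": 0.5},
    {"dx": 0.829, "dy": 1.0, "dz": -0.2, "rz": -0.201, "claw": 0.5},
    {"dx": 0.829, "dy": 1.0, "dz": -0.2, "rz": -0.201, "claw": 0.5},
    {"dx": 0.829, "dy": 1.0, "dz": -0.2, "rz": -0.201, "claw": 0.5},
    {"dx": 0.829, "dy": 1.0, "dz": -0.2, "rz": -0.201, "claw": 0.5},
    {"dx": 0.829, "dy": 1.0, "dz": -0.2, "rz": -0.201, "claw": 0.5},
  ],
)

```text
invalid input
```

step_arm(
  series=[
    {"dy": 0.196, "dz": -0.2, "claw": 0.5},
    {"dy": 0.196, "dz": -0.2, "claw": 0.5},
    {"dy": 0.196, "dz": -0.2, "claw": 0.5},
    {"dy": 0.196, "dz": -0.2, "claw": 0.5},
    {"dy": 0.196, "dz": -0.2, "claw": 0.5},
  ],
)

```text
invalid input
```

Run:
```python
from h import *
import cv2
s=r.get_state();c=r.calibration("wrist");im=r.snapshot("wrist");cv2.imwrite("pics/w1.png",im[:,:,::-1])
print(r.tips_ahead,s["clock"],s["tool_pos"],np.round(s["tcp_rot"],3).tolist(),s["gripper_width"])
for p in [(280,210),(280,410),(480,210)]: print(p,onz("wrist",p,20,c))
```

```text
173.4 0.1 [ 224.57730638 -501.74646952  403.73275998] [[0.913, 0.409, -0.001], [0.409, -0.913, 0.002], [-0.0, -0.002, -1.0]] 1.002827909064174
(280, 210) [ 190.16689186 -511.884429     20.        ]
(280, 410) [-114.50755319 -647.09288611   20.        ]
(480, 210) [ 294.20952267 -744.03460622   20.        ]
```

View pics/w1.png

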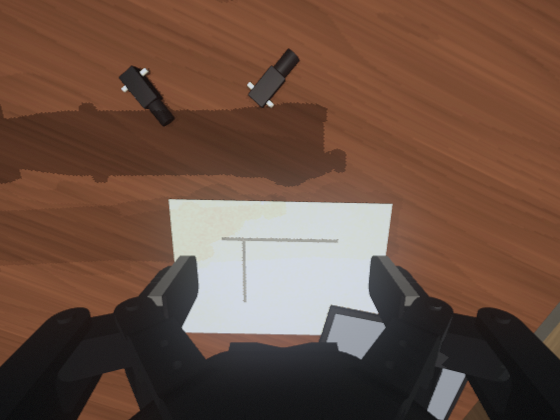

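The wrist view shows only the paper and two black look-alikes, because the arm hasn't moved: both calls were refused. I'll resend with every key filled in.

step_arm(
  series=[
    {"dx": 0.829, "dy": 1.0, "dz": -0.2, "rx": 0, "ry": 0, "rz": -0.201, "claw": 0.5},
    {"dx": 0.829, "dy": 1.0, "dz": -0.2, "rx": 0, "ry": 0, "rz": -0.201, "claw": 0.5},
    {"dx": 0.829, "dy": 1.0, "dz": -0.2, "rx": 0, "ry": 0, "rz": -0.201, "claw": 0.5},
    {"dx": 0.829, "dy": 1.0, "dz": -0.2, "rx": 0, "ry": 0, "rz": -0.201, "claw": 0.5},
    {"dx": 0.829, "dy": 1.0, "dz": -0.2, "rx": 0, "ry": 0, "rz": -0.201, "claw": 0.5},
    {"dx": 0.829, "dy": 1.0, "dz": -0.2, "rx": 0, "ry": 0, "rz": -0.201, "claw": 0.5},
    {"dx": 0.829, "dy": 1.0, "dz": -0.2, "rx": 0, "ry": 0, "rz": -0.201, "claw": 0.5},
    {"dx": 0.829, "dy": 1.0, "dz": -0.2, "rx": 0, "ry": 0, "rz": -0.201, "claw": 0.5},
    {"dx": 0.829, "dy": 1.0, "dz": -0.2, "rx": 0, "ry": 0, "rz": -0.201, "claw": 0.5},
    {"dx": 0.829, "dy": 1.0, "dz": -0.2, "rx": 0, "ry": 0, "rz": -0.201, "claw": 0.5},
  ],
)

```text
clock: 0.98
tool_pos: [434.0, -248.0, 353.9]
tcp_rot: [[1.0, 0.009, -0.001], [0.009, -1.0, 0.003], [-0.001, -0.003, -1.0]]
ft_force: [0.3, -0.7, 0.1]
gripper_width: 0.502
grip_force: 0.0
```

step_arm(
  series=[
    {"dx": 0, "dy": 0.196, "dz": -0.2, "rx": 0, "ry": 0, "rz": 0, "claw": 0.5},
    {"dx": 0, "dy": 0.196, "dz": -0.2, "rx": 0, "ry": 0, "rz": 0, "claw": 0.5},
    {"dx": 0, "dy": 0.196, "dz": -0.2, "rx": 0, "ry": 0, "rz": 0, "claw": 0.5},
    {"dx": 0, "dy": 0.196, "dz": -0.2, "rx": 0, "ry": 0, "rz": 0, "claw": 0.5},
  ],
)

```text
clock: 1.32
tool_pos: [430.6, -203.3, 303.5]
tcp_rot: [[1.0, -0.0, -0.004], [0.0, -1.0, 0.001], [-0.004, -0.001, -1.0]]
ft_force: [0.0, -1.1, 1.2]
gripper_width: 0.498
grip_force: 0.0
```

Run:
```python
from h import *
import cv2
s=r.get_state();c=r.calibration("wrist");im=r.snapshot("wrist");cv2.imwrite("pics/w2.png",im[:,:,::-1])
print(s["clock"],s["tool_pos"])
for p in [(432,-203,20),(464,-203,20),(398,-203,14)]:
    q=c["world_to_cam"]@np.array([*p,1]); print(q[:2]/q[2]*c["fx"]+[c["cx"],c["cy"]])
```

```text
1.3167 [ 430.63306933 -203.32795566  303.54869872]
[282.72634868 201.74121758]
[282.70489057 166.41897355]
[282.75853636 234.31206276]
```

View pics/w2.png

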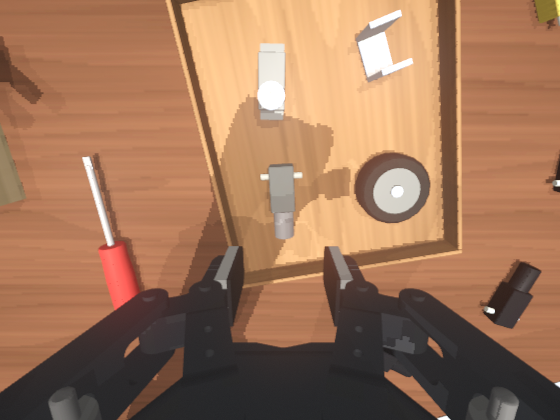

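The motor spans (282,165) to (284,238), within 4 px of where I predicted. I'll descend and grip.

step_arm(
  series=[
    {"dx": 0, "dy": 0, "dz": -0.3, "rx": 0, "ry": 0, "rz": 0, "claw": 0.5},
    {"dx": 0, "dy": 0, "dz": -0.3, "rx": 0, "ry": 0, "rz": 0, "claw": 0.5},
    {"dx": 0, "dy": 0, "dz": -0.4, "rx": 0, "ry": 0, "rz": 0, "claw": 0.5},
    {"dx": 0, "dy": 0, "dz": -0.496, "rx": 0, "ry": 0, "rz": 0, "claw": 0.5},
    {"dx": 0, "dy": 0, "dz": -0.496, "rx": 0, "ry": 0, "rz": 0, "claw": 0.5},
    {"dx": 0, "dy": 0, "dz": -0.496, "rx": 0, "ry": 0, "rz": 0, "claw": 0.1},
    {"dx": 0, "dy": 0, "dz": -0.496, "rx": 0, "ry": 0, "rz": 0, "claw": 0.1},
    {"dx": 0, "dy": 0, "dz": -0.496, "rx": 0, "ry": 0, "rz": 0, "claw": 0.1},
    {"dx": 0, "dy": 0, "dz": -0.496, "rx": 0, "ry": 0, "rz": 0, "claw": 0.1},
    {"dx": 0, "dy": 0, "dz": -0.496, "rx": 0, "ry": 0, "rz": 0, "claw": 0.1},
  ],
)

```text
clock: 2.2
tool_pos: [432.9, -203.7, 182.5]
tcp_rot: [[1.0, -0.0, 0.004], [-0.0, -1.0, -0.002], [0.004, 0.002, -1.0]]
ft_force: [-0.8, -1.4, 5.0]
gripper_width: 0.237
grip_force: 61.4
```

step_arm(
  series=[
    {"dx": 0, "dy": 0, "dz": 0.1, "rx": 0, "ry": 0, "rz": 0, "claw": 0.1},
    {"dx": 0, "dy": 0, "dz": 0.3, "rx": 0, "ry": 0, "rz": 0, "claw": 0.1},
    {"dx": 0, "dy": 0, "dz": 0.5, "rx": 0, "ry": 0, "rz": 0, "claw": 0.1},
    {"dx": 0, "dy": 0, "dz": 0.6, "rx": 0, "ry": 0, "rz": 0, "claw": 0.1},
    {"dx": 0.21, "dy": 1, "dz": 0.6, "rx": 0, "ry": 0, "rz": 0, "claw": 0.1},
    {"dx": 0.21, "dy": 1, "dz": 0.6, "rx": 0, "ry": 0, "rz": 0, "claw": 0.1},
    {"dx": 0.21, "dy": 1, "dz": 0.6, "rx": 0, "ry": 0, "rz": 0, "claw": 0.1},
    {"dx": 0.21, "dy": 1, "dz": 0.6, "rx": 0, "ry": 0, "rz": 0, "claw": 0.1},
    {"dx": 0.21, "dy": 1, "dz": 0.6, "rx": 0, "ry": 0, "rz": 0, "claw": 0.1},
    {"dx": 0.21, "dy": 1, "dz": 0.6, "rx": 0, "ry": 0, "rz": 0, "claw": 0.1},
  ],
)

```text
clock: 3.03
tool_pos: [483.2, 43.6, 331.6]
tcp_rot: [[1.0, -0.0, 0.002], [-0.0, -1.0, -0.0], [0.002, 0.0, -1.0]]
ft_force: [0.8, -0.3, -0.7]
gripper_width: 0.236
grip_force: 60.8
```

step_arm(
  series=[
    {"dx": 0, "dy": 0.29, "dz": 0, "rx": 0, "ry": 0, "rz": 0.042, "claw": 0.1},
    {"dx": 0, "dy": 0.29, "dz": 0, "rx": 0, "ry": 0, "rz": 0.042, "claw": 0.1},
    {"dx": 0, "dy": 0.29, "dz": 0, "rx": 0, "ry": 0, "rz": 0.042, "claw": 0.1},
    {"dx": 0, "dy": 0.29, "dz": 0, "rx": 0, "ry": 0, "rz": 0.042, "claw": 0.1},
  ],
)

```text
clock: 3.37
tool_pos: [482.7, 116.9, 331.2]
tcp_rot: [[0.996, 0.094, 0.001], [0.094, -0.996, 0.001], [0.001, -0.001, -1.0]]
ft_force: [-0.4, -0.8, 0.4]
gripper_width: 0.239
grip_force: 60.8
```

step_arm(
  series=[
    {"dx": 0, "dy": 0, "dz": -0.25, "rx": 0, "ry": 0, "rz": 0, "claw": 0.1},
    {"dx": 0, "dy": 0, "dz": -0.4, "rx": 0, "ry": 0, "rz": 0, "claw": 0.1},
    {"dx": 0, "dy": 0, "dz": -0.5, "rx": 0, "ry": 0, "rz": 0, "claw": 0.1},
    {"dx": 0, "dy": 0, "dz": -0.56, "rx": 0, "ry": 0, "rz": 0, "claw": 0.1},
    {"dx": 0, "dy": 0, "dz": -0.593, "rx": 0, "ry": 0, "rz": 0, "claw": 0.1},
    {"dx": 0, "dy": 0, "dz": -0.593, "rx": 0, "ry": 0, "rz": 0, "claw": 0.1},
    {"dx": 0, "dy": 0, "dz": -0.593, "rx": 0, "ry": 0, "rz": 0, "claw": 0.1},
  ],
)

```text
clock: 3.95
tool_pos: [483.3, 112.1, 183.5]
tcp_rot: [[0.996, 0.085, -0.001], [0.085, -0.996, -0.002], [-0.001, 0.002, -1.0]]
ft_force: [-2.8, 0.3, 2.6]
gripper_width: 0.241
grip_force: 61.3
```

step_arm(
  series=[
    {"dx": 0, "dy": 0, "dz": 0, "rx": 0, "ry": 0, "rz": 0, "claw": 0.5},
    {"dx": 0, "dy": 0, "dz": 0, "rx": 0, "ry": 0, "rz": 0, "claw": 0.5},
    {"dx": 0, "dy": 0, "dz": 0, "rx": 0, "ry": 0, "rz": 0, "claw": 0.5},
    {"dx": 0, "dy": 0, "dz": 0.2, "rx": 0, "ry": 0, "rz": 0, "claw": 0.5},
    {"dx": 0, "dy": 0, "dz": 0.4, "rx": 0, "ry": 0, "rz": 0, "claw": 0.5},
    {"dx": 0, "dy": 0, "dz": 0.6, "rx": 0, "ry": 0, "rz": 0, "claw": 0.3},
    {"dx": 0, "dy": 0, "dz": 0.8, "rx": 0, "ry": 0, "rz": 0, "claw": 0},
    {"dx": 0, "dy": 0, "dz": 0.9, "rx": 0, "ry": 0, "rz": 0, "claw": 0},
    {"dx": 0, "dy": 0, "dz": 0.9, "rx": 0, "ry": 0, "rz": 0, "claw": 0},
  ],
)

```text
clock: 4.7
tool_pos: [484.5, 114.5, 414.0]
tcp_rot: [[0.996, 0.087, 0.011], [0.087, -0.996, 0.002], [0.011, -0.001, -1.0]]
ft_force: [1.3, 0.8, 0.8]
gripper_width: 0.006
grip_force: 0.0
```

Run:
```python
from h import *
import cv2
s=r.get_state();im=r.snapshot("wrist");b=r.snapshot("scene")[100:280,290:440]
b=cv2.resize(b,(350,420),interpolation=cv2.INTER_CUBIC)
cv2.imwrite("pics/w3.png",np.hstack([cv2.resize(im,(440,420)),b])[:,:,::-1])
print(s["clock"],s["tool_pos"],s["joints"])
```

```text
4.7 [484.50240978 114.54794631 414.04251609] [   3.85084935   12.55973988  -23.02049413   93.14928828    5.15148536
   74.67505507 -104.97937005]
```

View pics/w3.png

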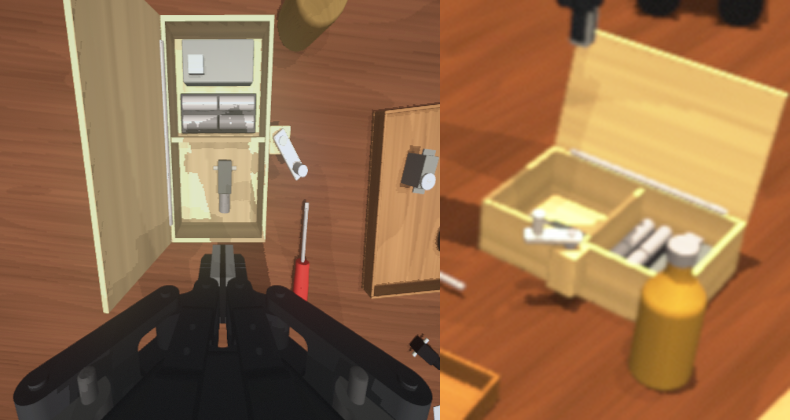

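The motor now lies flat in the near bay, at (224,185) in the left panel. The lid, catch and bottle haven't changed. Next I'll move the closed gripper to the outside of the lid.

step_arm(
  series=[
    {"dx": 0.2, "dy": 0.65, "dz": 0.02, "rx": 0, "ry": 0, "rz": 0, "claw": 0},
    {"dx": 0.2, "dy": 0.65, "dz": 0.02, "rx": 0, "ry": 0, "rz": 0, "claw": 0},
    {"dx": 0.2, "dy": 0.65, "dz": 0.02, "rx": 0, "ry": 0, "rz": 0, "claw": 0},
    {"dx": 0.2, "dy": 0.65, "dz": 0.02, "rx": 0, "ry": 0, "rz": 0, "claw": 0},
    {"dx": 0.2, "dy": 0.65, "dz": 0.02, "rx": 0, "ry": 0, "rz": 0, "claw": 0},
    {"dx": 0.2, "dy": 0.65, "dz": 0.02, "rx": 0, "ry": 0, "rz": 0, "claw": 0},
    {"dx": 0.2, "dy": 0.65, "dz": -0.26, "rx": 0, "ry": 0, "rz": 0, "claw": 0},
    {"dx": 0.2, "dy": 0.65, "dz": -0.26, "rx": 0, "ry": 0, "rz": 0, "claw": 0},
    {"dx": 0.2, "dy": 0.65, "dz": -0.26, "rx": 0, "ry": 0, "rz": 0, "claw": 0},
    {"dx": 0.2, "dy": 0.65, "dz": -0.26, "rx": 0, "ry": 0, "rz": 0, "claw": 0},
  ],
)

```text
clock: 5.63
tool_pos: [533.1, 274.3, 340.3]
tcp_rot: [[0.996, 0.086, -0.005], [0.086, -0.996, -0.004], [-0.005, 0.004, -1.0]]
ft_force: [0.4, 0.3, -0.6]
gripper_width: 0.001
grip_force: 0.0
```

Run:
```python
from h import *
r.snapshot("top")
s=r.get_state();P=np.array(s["tool_pos"]);print(P,s["joints"])
H=np.array([536,195,65.]);p=np.array([.088,-.996,0]);z=np.array([0,0,1.])
for a in range(100,-1,-10):
    t=np.radians(a);d=6+12*np.sin(t);R=115
    q=H+(R*np.cos(t)-d*np.sin(t))*p+(R*np.sin(t)+d*np.cos(t)+173.4)*z
    print(a,q.round(),((q-P)/250).round(3))
```

```text
[533.7377573  275.21762828 342.70996064] [ -11.89077169   28.13974225  -25.16717376   83.03797911   12.25206239
   71.58143048 -123.41205845]
100 [533. 232. 349.] [-0.004 -0.171  0.023]
90 [534. 213. 353.] [ 0.003 -0.249  0.043]
80 [536. 193. 355.] [ 0.01  -0.331  0.048]
70 [538. 172. 352.] [ 0.017 -0.413  0.039]
60 [540. 152. 346.] [ 0.024 -0.493  0.014]
50 [541. 133. 336.] [ 0.031 -0.569 -0.026]
40 [543. 116. 323.] [ 0.037 -0.637 -0.08 ]
30 [544. 102. 306.] [ 0.042 -0.694 -0.146]
20 [545.  91. 287.] [ 0.046 -0.738 -0.222]
10 [546.  84. 266.] [ 0.048 -0.766 -0.306]
0 [546.  80. 244.] [ 0.05  -0.779 -0.393]
```

step_arm(
  series=[
    {"dx": 0, "dy": -0.09, "dz": 0.02, "rx": 0, "ry": 0, "rz": 0, "claw": 0},
    {"dx": 0, "dy": -0.171, "dz": 0.023, "rx": 0, "ry": 0, "rz": 0, "claw": 0},
    {"dx": 0, "dy": -0.249, "dz": 0.043, "rx": 0, "ry": 0, "rz": 0, "claw": 0},
    {"dx": 0.01, "dy": -0.331, "dz": 0.048, "rx": 0, "ry": 0, "rz": 0, "claw": 0},
    {"dx": 0.017, "dy": -0.413, "dz": 0.039, "rx": 0, "ry": 0, "rz": 0, "claw": 0},
    {"dx": 0.024, "dy": -0.493, "dz": 0.014, "rx": 0, "ry": 0, "rz": 0, "claw": 0},
    {"dx": 0.024, "dy": -0.493, "dz": 0.014, "rx": 0, "ry": 0, "rz": 0, "claw": 0},
  ],
)

```text
clock: 6.27
tool_pos: [541.0, 148.0, 347.8]
tcp_rot: [[0.997, 0.079, 0.004], [0.079, -0.997, -0.004], [0.004, 0.004, -1.0]]
ft_force: [-0.1, -1.2, -0.3]
gripper_width: -0.002
grip_force: 0.0
```

Run:
```python
from h import *
import cv2
a=r.snapshot("top")[100:270,110:300]; b=r.snapshot("scene")[60:270,280:450]
f=lambda i:cv2.resize(i,(400,440),interpolation=cv2.INTER_CUBIC)
cv2.imwrite("pics/l1.png",np.hstack([f(a),f(b)])[:,:,::-1])
s=r.get_state();print(s["tool_pos"],s["ft_force"])
```

```text
[539.95374522 152.93348403 347.9972802 ] [0.1568588  0.75362562 0.30026034]
```

View pics/l1.png

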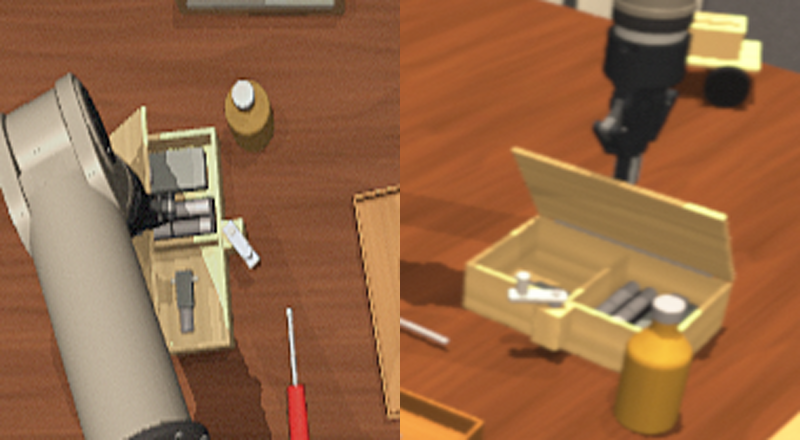

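The lid has tipped to about 60° with the finger behind it, and nothing else has moved. I'll continue along the arc.

step_arm(
  series=[
    {"dx": 0.007, "dy": -0.076, "dz": -0.04, "rx": 0, "ry": 0, "rz": 0, "claw": 0},
    {"dx": 0.013, "dy": -0.144, "dz": -0.094, "rx": 0, "ry": 0, "rz": 0, "claw": 0},
    {"dx": 0.018, "dy": -0.201, "dz": -0.16, "rx": 0, "ry": 0, "rz": 0, "claw": 0},
    {"dx": 0.022, "dy": -0.245, "dz": -0.236, "rx": 0, "ry": 0, "rz": 0, "claw": 0},
    {"dx": 0.024, "dy": -0.273, "dz": -0.32, "rx": 0, "ry": 0, "rz": 0, "claw": 0},
    {"dx": 0.026, "dy": -0.286, "dz": -0.38, "rx": 0, "ry": 0, "rz": 0, "claw": 0},
    {"dx": 0.026, "dy": -0.286, "dz": -0.407, "rx": 0, "ry": 0, "rz": 0, "claw": 0},
    {"dx": 0.026, "dy": -0.286, "dz": -0.407, "rx": 0, "ry": 0, "rz": 0, "claw": 0},
  ],
)

```text
clock: 7.03
tool_pos: [546.2, 83.4, 245.4]
tcp_rot: [[0.996, 0.089, 0.001], [0.089, -0.996, 0.001], [0.001, -0.001, -1.0]]
ft_force: [0.0, 0.1, 0.3]
gripper_width: 0.003
grip_force: 0.0
```

step_arm(
  series=[
    {"dx": 0, "dy": 0, "dz": -0.012, "rx": 0, "ry": 0, "rz": 0, "claw": 0},
    {"dx": 0, "dy": 0, "dz": -0.012, "rx": 0, "ry": 0, "rz": 0, "claw": 0},
    {"dx": 0, "dy": 0, "dz": -0.012, "rx": 0, "ry": 0, "rz": 0, "claw": 0},
  ],
)

```text
clock: 7.28
tool_pos: [546.6, 84.1, 244.4]
tcp_rot: [[0.996, 0.09, 0.004], [0.09, -0.996, 0.001], [0.004, -0.001, -1.0]]
ft_force: [-2.6, -0.8, 10.9]
gripper_width: -0.001
grip_force: 4.9
```

The lid is shut: pressing gives 11 N with the tips at 71 mm. Next I'll pinch the catch knob, estimated at (523.6, 21.3).

step_arm(
  series=[
    {"dx": 0, "dy": 0, "dz": 0.15, "rx": 0, "ry": 0, "rz": 0, "claw": 0},
    {"dx": 0, "dy": 0, "dz": 0.3, "rx": 0, "ry": 0, "rz": 0, "claw": 0},
    {"dx": -0.092, "dy": -0.245, "dz": 0.3, "rx": 0, "ry": 0, "rz": 0, "claw": 0.5},
    {"dx": -0.092, "dy": -0.245, "dz": 0.3, "rx": 0, "ry": 0, "rz": 0, "claw": 0.5},
    {"dx": -0.092, "dy": -0.245, "dz": 0.3, "rx": 0, "ry": 0, "rz": 0, "claw": 0.5},
    {"dx": -0.092, "dy": -0.245, "dz": 0.3, "rx": 0, "ry": 0, "rz": 0, "claw": 0.5},
    {"dx": -0.092, "dy": -0.245, "dz": 0.3, "rx": 0, "ry": 0, "rz": 0, "claw": 0.5},
  ],
)

```text
clock: 7.87
tool_pos: [523.1, 22.4, 317.0]
tcp_rot: [[0.996, 0.09, 0.002], [0.09, -0.996, 0.002], [0.002, -0.001, -1.0]]
ft_force: [0.1, 0.5, 0.3]
gripper_width: 0.5
grip_force: 0.0
```

Run:
```python
from h import *
import cv2
np.set_printoptions(precision=1,suppress=True)
c=r.calibration("wrist");im=r.snapshot("wrist"); s=r.get_state();print(s["tool_pos"],s["gripper_width"])
b=r.snapshot("scene")[110:270,300:440]
cv2.imwrite("pics/k1.png",np.hstack([im[:,100:460],cv2.resize(b,(368,420),interpolation=cv2.INTER_CUBIC)])[:,:,::-1])
for p in [(523.6,21.3,107),(549.5,41.3,83)]:
    q=c["world_to_cam"]@np.array([*p,1]); print(q[:2]/q[2]*c["fx"]+[c["cx"]-100,c["cy"]])
```

```text
[523.1  22.8 316.8] 0.501442793272758
[185.1 234.1]
[160.5 185.9]
```

View pics/k1.png

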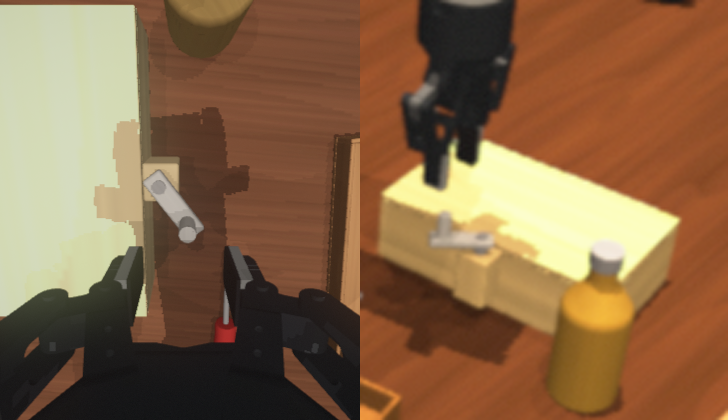

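The lid is flat shut. The knob is at (188,236) against a prediction of (185,234), so I'll descend and pinch it.

step_arm(
  series=[
    {"dx": 0, "dy": -0.004, "dz": -0.12, "rx": 0, "ry": 0, "rz": 0, "claw": 0.5},
    {"dx": 0, "dy": -0.004, "dz": -0.2, "rx": 0, "ry": 0, "rz": 0, "claw": 0.5},
    {"dx": 0, "dy": -0.004, "dz": -0.222, "rx": 0, "ry": 0, "rz": 0, "claw": 0.5},
    {"dx": 0, "dy": -0.004, "dz": -0.222, "rx": 0, "ry": 0, "rz": 0, "claw": 0.5},
    {"dx": 0, "dy": -0.004, "dz": -0.222, "rx": 0, "ry": 0, "rz": 0, "claw": 0},
    {"dx": 0, "dy": -0.004, "dz": -0.222, "rx": 0, "ry": 0, "rz": 0, "claw": 0},
    {"dx": 0, "dy": -0.004, "dz": -0.222, "rx": 0, "ry": 0, "rz": 0, "claw": 0},
    {"dx": 0, "dy": -0.004, "dz": -0.222, "rx": 0, "ry": 0, "rz": 0, "claw": 0},
    {"dx": 0, "dy": -0.004, "dz": -0.222, "rx": 0, "ry": 0, "rz": 0, "claw": 0},
  ],
)

```text
clock: 8.72
tool_pos: [523.6, 20.1, 262.3]
tcp_rot: [[0.996, 0.088, 0.003], [0.088, -0.996, 0.0], [0.003, -0.0, -1.0]]
ft_force: [-0.8, 0.2, 6.1]
gripper_width: 0.109
grip_force: 58.7
```

Run:
```python
import numpy as np
P=np.array([549.5,41.3]);f0=np.radians(-142.4);k=lambda f:P+34*np.array([np.cos(f),np.sin(f)])
for a in [-150,-160,-170,-180,-190,-200,-210,-220,-230,-240,-250,-260,-265,-268]: print(a,((k(np.radians(a))-k(f0))/250).round(3))
```

```text
-150 [-0.01   0.015]
-160 [-0.02   0.036]
-170 [-0.026  0.059]
-180 [-0.028  0.083]
-190 [-0.026  0.107]
-200 [-0.02   0.129]
-210 [-0.01   0.151]
-220 [0.004 0.17 ]
-230 [0.02  0.187]
-240 [0.04  0.201]
-250 [0.061 0.211]
-260 [0.084 0.217]
-265 [0.096 0.218]
-268 [0.103 0.219]
```

step_arm(
  series=[
    {"dx": -0.01, "dy": 0.015, "dz": 0.006, "rx": 0, "ry": 0, "rz": 0, "claw": 0},
    {"dx": -0.02, "dy": 0.036, "dz": 0.006, "rx": 0, "ry": 0, "rz": 0, "claw": 0},
    {"dx": -0.026, "dy": 0.059, "dz": 0.006, "rx": 0, "ry": 0, "rz": 0, "claw": 0},
    {"dx": -0.028, "dy": 0.083, "dz": 0.006, "rx": 0, "ry": 0, "rz": 0, "claw": 0},
    {"dx": -0.026, "dy": 0.107, "dz": 0.006, "rx": 0, "ry": 0, "rz": 0, "claw": 0},
    {"dx": -0.02, "dy": 0.129, "dz": 0.006, "rx": 0, "ry": 0, "rz": 0, "claw": 0},
  ],
)

```text
clock: 9.22
tool_pos: [514.4, 45.0, 262.0]
tcp_rot: [[0.997, 0.08, -0.014], [0.08, -0.997, -0.013], [-0.015, 0.012, -1.0]]
ft_force: [-13.7, -11.4, 17.9]
gripper_width: 0.109
grip_force: 62.1
```

step_arm(
  series=[
    {"dx": 0, "dy": 0, "dz": 0, "rx": 0, "ry": 0, "rz": 0, "claw": 0},
    {"dx": 0.01, "dy": 0.022, "dz": 0, "rx": 0, "ry": 0, "rz": 0, "claw": 0},
    {"dx": 0.024, "dy": 0.041, "dz": 0, "rx": 0, "ry": 0, "rz": 0, "claw": 0},
    {"dx": 0.04, "dy": 0.058, "dz": 0, "rx": 0, "ry": 0, "rz": 0, "claw": 0},
    {"dx": 0.06, "dy": 0.072, "dz": 0, "rx": 0, "ry": 0, "rz": 0, "claw": 0},
    {"dx": 0.081, "dy": 0.082, "dz": 0, "rx": 0, "ry": 0, "rz": 0, "claw": 0},
    {"dx": 0.104, "dy": 0.088, "dz": 0, "rx": 0, "ry": 0, "rz": 0, "claw": 0},
    {"dx": 0.116, "dy": 0.089, "dz": 0, "rx": 0, "ry": 0, "rz": 0, "claw": 0},
    {"dx": 0.12, "dy": 0.089, "dz": 0, "rx": 0, "ry": 0, "rz": 0, "claw": 0},
    {"dx": 0.12, "dy": 0.089, "dz": 0, "rx": 0, "ry": 0, "rz": 0, "claw": 0},
  ],
)

```text
clock: 10.05
tool_pos: [544.1, 75.4, 261.8]
tcp_rot: [[0.996, 0.087, -0.013], [0.087, -0.996, -0.0], [-0.013, -0.001, -1.0]]
ft_force: [-13.3, 0.9, 11.7]
gripper_width: 0.109
grip_force: 62.0
```

step_arm(
  series=[
    {"dx": 0.016, "dy": 0, "dz": 0, "rx": 0, "ry": 0, "rz": 0, "claw": 0},
    {"dx": 0.024, "dy": 0, "dz": 0, "rx": 0, "ry": 0, "rz": 0, "claw": 0},
    {"dx": 0.024, "dy": 0, "dz": 0, "rx": 0, "ry": 0, "rz": 0, "claw": 0},
    {"dx": 0.024, "dy": 0, "dz": 0, "rx": 0, "ry": 0, "rz": 0, "claw": 0},
  ],
)

```text
clock: 10.38
tool_pos: [552.4, 76.7, 261.9]
tcp_rot: [[0.996, 0.09, -0.005], [0.09, -0.996, 0.003], [-0.004, -0.003, -1.0]]
ft_force: [-5.6, 4.0, 4.1]
gripper_width: 0.107
grip_force: 61.4
```

step_arm(
  series=[
    {"dx": 0, "dy": 0, "dz": 0, "rx": 0, "ry": 0, "rz": 0, "claw": 0.5},
    {"dx": 0, "dy": 0, "dz": 0, "rx": 0, "ry": 0, "rz": 0, "claw": 0.5},
    {"dx": 0, "dy": 0, "dz": 0, "rx": 0, "ry": 0, "rz": 0, "claw": 0.5},
    {"dx": 0, "dy": 0, "dz": 0.15, "rx": 0, "ry": 0, "rz": 0, "claw": 0.5},
    {"dx": 0, "dy": 0, "dz": 0.3, "rx": 0, "ry": 0, "rz": 0, "claw": 0.5},
    {"dx": -0.2, "dy": 0, "dz": 0.5, "rx": 0, "ry": 0, "rz": 0, "claw": 0.5},
    {"dx": -0.4, "dy": 0, "dz": 0.5, "rx": 0, "ry": 0, "rz": 0, "claw": 0.5},
    {"dx": -0.4, "dy": 0, "dz": 0.5, "rx": 0, "ry": 0, "rz": 0, "claw": 0.5},
    {"dx": -0.4, "dy": 0, "dz": 0.5, "rx": 0, "ry": 0, "rz": 0, "claw": 0.5},
  ],
)

```text
clock: 11.13
tool_pos: [449.9, 74.8, 389.4]
tcp_rot: [[0.996, 0.089, 0.001], [0.089, -0.996, -0.002], [0.001, 0.002, -1.0]]
ft_force: [-0.1, 0.3, -0.4]
gripper_width: 0.506
grip_force: 0.0
```

Run:
```python
from h import *
import cv2
np.set_printoptions(precision=1,suppress=True)
r.snapshot("top");c=r.calibration("wrist");im=r.snapshot("wrist"); s=r.get_state();print(s["tool_pos"])
b=r.snapshot("scene")[110:270,300:440]
cv2.imwrite("pics/k2.png",np.hstack([cv2.resize(im[:280,80:480],(430,301)),cv2.resize(b,(344,301),interpolation=cv2.INTER_CUBIC)])[:,:,::-1])
for p in [(546.5,75.2,107),(549.5,41.3,83),(545.4,87.1,83)]:
    q=c["world_to_cam"]@np.array([*p,1]); print(((q[:2]/q[2]*c["fx"]+[c["cx"]-80,c["cy"]]))*1.075)
```

```text
[453.6  73.7 388.2]
[226.9 101.6]
[267.1 104.5]
[211.7 104.5]
```

View pics/k2.png

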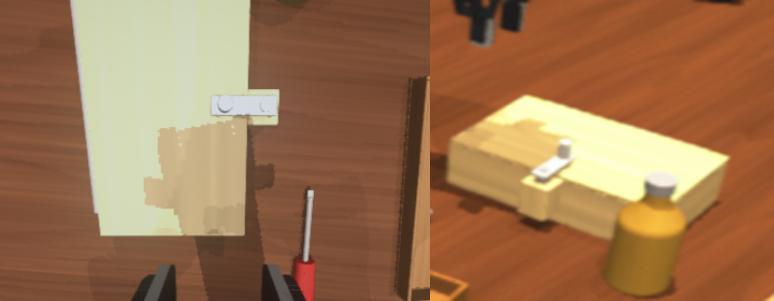

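The lid is flat. The catch points straight in, with its knob at (225,104) and pivot at (266,106), level with the block and matching the prediction. The bottle and screwdriver are unmoved. Handing in.

```bash
python3 -c "
from plant import r
print(r.finish_job())"
```

```text
the job is handed in; nothing more can be done
None
```

The gear motor lies flat in the empty bay, the lid is fully shut, and the catch points straight in over it; I handed the job in at about 11 s on the robot's clock, with the drink bottle and screwdriver unmoved and the other parts untouched.

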